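# Tilt the cover panel out of its bin and close the connector box

### The arm

A 6-joint arm with a two-finger parallel gripper is mounted at the origin on the work surface. World frame = base frame: x ahead of the robot, y to its left, z up, the work surface at z = 0. Lengths are in m, angles in rad, forces in N, time in s.
With the tool pointing down it reaches from about 0.3 to 0.875 m from the base axis. Payload 4.2 kg.
Tool frame: the origin (TCP) lies between the finger pads; the fingertips stand 8 mm ahead of it and the grasp point (between the pads) lies 11 mm behind it (r.nose_length is the distance from the TCP to the fingertips, in m); y points along the fingers, x is the direction in which the jaws open and shut, and the axes are right-handed (so a half turn about y gives the same grasp; the last joint's range is limited). The gripper opens to 85 mm and grips with 20 to 120 N. Pads are 22 mm wide; open, the fingers measure 114 mm over their backs; the gripper's body (76 mm by 85 mm) begins 54 mm behind the grasp point. The pads swing forward as they close: fully open they stand 13 mm farther back than shut.
Start: joints at [1.118, 0.32, 1.565, -0, 1.257, -0.02], TCP at [0.241, 0.522, 0.239] pointing down, gripper open.
Joint ranges: [-3.11, 3.11], [-0.84, 2.01], [0.21, 2.61], [-1.34, 4.49], [0.05, 2.63], [-2.56, 2.56]. Speed limits (rad/s): [2.57, 2.57, 3.14, 3.14, 3.14, 3.14].

### API

Orientations are given as a rotation vector (axis times angle).
In Python, from cell import r, open_jaws, close, viewer, finish_job, monitor gives the robot as it stands. Calls block until the motion is done:
- r.move_pose(position, orientation): joint-space move of the TCP to a pose.
- r.move_straight(position, ori=None, v=0.15, f_stop=None): straight line of the TCP; ori=None keeps the orientation; v is the mean speed in m/s. With f_stop (N) it stops when the force on the tool has changed by that much, and returns True; else False.
- r.set_joints(angles): joint-space move.
- open_jaws() and close(squeeze=None): open the fingers fully, or close them until they stop; squeeze is the grip in N (None keeps the last).
- r.sleep(seconds).
- r.inverse_kinematics(position, orientation): joint angles nearest the present ones, or None.
- viewer.read_camera(name): name is "side" or "top" or "wrist"; returns the picture (400x640x3 uint8, blue, green, red); there is no depth.
- viewer.camera_model(name): a dict with "fx", "fy", "cx", "cy" (pixels), "position" and "attitude" of the camera in the world. Camera axes: x right, y down, z forward; pixel columns grow to the right and rows downward; lengths in m; the calibration is good to about 2 mm. The wrist camera is an equidistant fisheye: a pixel r from the principal point sees the ray r / f radians off the axis. A picture is of the moment at which its call begins: read the wrist's pose just before it. camera_model takes no time and is no camera call; for the wrist camera it gives the pose at the moment of the call.
A pose or a line that the arm cannot do raises r.IKError and nothing moves.
- finish_job(): hands the job in, once; it reports no verdict.
Readings, each from a call of its own:
- monitor.read_t(): time.
- monitor.read_joint_positions(): joint angles.
- monitor.read_qvel(): joint speeds.
- monitor.read_joint_torque(): joint torques, N m.
- monitor.read_tool_pos(): TCP position.
- monitor.read_tool_rot(): TCP orientation.
- monitor.read_wrist_force(): force on the tool from outside, world axes, zero at the start.
- monitor.read_ft_torque(): the same for the moment, N m.
- monitor.read_finger_gap(): finger opening in m.
Only numpy, scipy, OpenCV 4.12 (cv2) and the standard library are available. Lean on these libraries where they do the work, as an engineer would, in place of code of your own. Each camera call takes 0.05 s, during which the arm holds its last target.

### The job

Close the open connector box with its cover panel, which is kept in the storage bin. First lift the sliding stop out of its notch over the bin, shift it along the rail and drop it fully into the outer notch; then raise the handle end of the panel, tilt the panel out from under the hood, and lay it flat, handle up, squarely and centrally over the opening of the box, letting go only once it rests there. Leave the stop in the outer notch and do not disturb the other things on the mat.

Things in the scene. Friction and masses are not known exactly. Their poses are not given: they have to be found in the camera images.
- bin: Fixed grey metal storage bin, open-topped. Origin: centre of its underside; x along its length from the hooded end (-x) to the plywood stop rail (+x), z up. Inside x -82 to 82, y -50 to 50 mm, floor 6 mm above the origin; side walls 6 mm thick, rim 64 mm high (34 mm for x > 66, where the stop's inner cheek passes).
- hood_edge (a point): Middle of the lower edge of the fixed hood that roofs the bin's -x end, at x -32, z 50 mm in the bin's frame (bin axes). The hood covers all of x < -32, is 6 mm thick (top at 56 mm) and keeps the panel from being lifted straight out.
- notch_in (a point): Middle of the floor of the inner notch, over the bin: x 87, y 0, z 52 mm in the bin's frame, bin axes. The stop rail is the bin's +x wall: 10 mm thick (x 82 to 92), 64 mm high, from y -56 to y +125, so it stands out past the bin on the +y side. Both notches in its top edge are 26 mm wide (along y) and 12 mm deep.
- notch_out (a point): Middle of the floor of the outer notch, in the part of the rail that stands out beside the bin: x 87, y 95, z 52 mm in the bin's frame; axes as the bin's.
- stop_grip (a point): Centre height for gripping the upright black fin of the loose sliding stop (about 0.15 kg), which starts in the inner notch. Fin 14 mm (x, across the rail) by 36 mm (y, along it), from 30 mm below this point to 20 mm above. Under the fin a steel crossbar 90 (x) by 20 (y) by 10 mm, top 30 mm below this point, reaches over the bin and blocks the panel.
- stop_foot (a point): Middle of the underside of the stop's foot (20 mm wide along y), 54 mm below stop_grip; seated, it is at the notch floor point. Two cheeks 30 mm wide straddle the rail with 2 mm play and hang 16 mm below the foot: raised 14 to 24 mm, the stop is free of the notch and still guided along the rail. Only gravity holds it down.
- panel: Loose aluminium cover panel 152 (x) by 90 (y) by 6 mm, 0.17 to 0.35 kg, flat on the bin's floor, its x along the bin's, a few mm of play all round. Origin: centre of its underside, z up. Near its +x end a black bow handle: bar along y 70 mm long, 12 mm thick (x), from 36 to 58 mm above the underside, on posts at y -30 and 30.
- panel_grip (a point): Centre of the panel's handle bar: x 34, y 0, z 47 mm in the panel's frame, axes as the panel's. In the bin it is about 48 mm from the rail's inner face and 66 mm from the hood's edge; the bar's top is level with the bin's rim.
- panel_tail (a point): Middle of the lower edge of the panel's hooded end (x -76, z 0 in its frame), the edge it pivots on. With this edge about 15 mm above the bin's floor and the panel tilted about 0.36 rad, handle end up, the other end clears the rail and the panel can be drawn out along its own x; after 60 mm or more it is clear of the hood.
- panel_front (a point): Middle of the lower edge of the panel's handle end: x 76, y 0, z 0 mm in the panel's frame.
- well: Fixed grey connector box 190 (x) by 130 (y) by 40 mm high, flat top without a rim, with a central opening 110 (x) by 50 mm (y) showing four round sockets. Origin: centre of its underside. The panel is to lie on it with its long side along the box's x (either way round).
- well_top (a point): Centre of the opening at the height of the box's top, 40 mm above its underside; axes as the box's.
- mic_flag: Bystander: silver microphone flag, a 60 mm block 62 mm high. Origin: centre of its underside.
- light_meter: Bystander: grey handheld light meter, 66 by 125 by 22 mm, with a white dome. Origin: centre of its underside.
- pin0: Bystander: brass stage pin with a flat cross grip, 95 mm long, lying. Origin: underside, near its middle.
- pin1: Bystander: second brass stage pin, the same as pin0.
Not all that is in view belongs to the job. Of the things shaped like the part that bears stop_grip, the dark steel one is meant.

How it is judged:
On the way, in this order (a step that is already met when the one before it is completed fails the run):
1. the stop sits fully down in the outer notch (distance between stop_foot and notch_out below 0.007 m and angle between stop_foot's own z axis and vertical below 0.12 rad and angle between the x axis of stop_foot and the x axis of bin, either way round below 0.25 rad), for 0.2 s.
2. the panel's handle end is raised with the panel tilted, its other end still in the hooded end of the bin (angle between panel's own z axis and vertical above 0.15 rad and z of panel_front in the frame of bin above 0.05 m and x of panel_tail in the frame of bin below -0.02 m and z of panel_tail in the frame of bin below 0.05 m), for 0.05 s.
3. the panel rests on the box while it is still held (contact force between panel and well above 0.3 N and contact force between the fingers and panel above 1 N and angle between panel's own z axis and vertical below 0.15 rad), for 0.05 s.
At the end, for the whole second after the job is handed in: The panel lies flat (0.05 rad), handle up, at rest on the connector box, centred over the opening within 15 mm along each box axis, long side within 0.14 rad of the box's; the stop sits upright and fully down in the outer notch (foot within 7 mm of the notch floor's middle) (all of step 1 and x of panel in the frame of well_top between -0.015 and 0.015 m and y of panel in the frame of well_top between -0.015 and 0.015 m and z of panel in the frame of well_top between -0.004 and 0.004 m and angle between panel's own z axis and vertical below 0.05 rad and angle between the x axis of panel and the x axis of well, either way round below 0.14 rad and linear speed of panel below 0.02 m/s); the robot touches nothing.
It fails at once if the microphone flag is disturbed (moved more than 30 mm) (distance of mic_flag from where it was at the start of the episode above 0.03 m).
It fails at once if the light meter is disturbed (moved more than 30 mm) (distance of light_meter from where it was at the start of the episode above 0.03 m).
It fails at once if the first stage pin is disturbed (moved more than 30 mm) (distance of pin0 from where it was at the start of the episode above 0.03 m).
It fails at once if the second stage pin is disturbed (moved more than 30 mm) (distance of pin1 from where it was at the start of the episode above 0.03 m).
It also fails if it takes over 58 s, if anything falls off the work surface, if the arm or the gripper's body presses on something with over 40 N, if the wrist force passes 120 N, or if a joint passes its speed limit or range.

## Working session

There is one attempt and no reset: what is moved stays moved. The work goes in short steps, each a Python script; the robot and the scene stay as the last script left them, time stands still between calls to the robot, and variables do not carry over. Pictures are saved under pics/ and viewed, and the job is handed in when it is done.

```bash
ls; mkdir -p pics; python3 - <<'E'
from cell import r, viewer, monitor
import cv2
for n in ("side","top","wrist"):
    m=viewer.camera_model(n); print(n,m)
    cv2.imwrite(f"pics/a_{n}.png",viewer.read_camera(n))
print(monitor.read_t(),monitor.read_tool_pos(),monitor.read_tool_rot(),r.nose_length)
E
```

```text
pics
side {'fx': 469.4612115258427, 'fy': 469.4612115258427, 'cx': 316.8935142729876, 'cy': 198.107393197919, 'position': array([-0.05421443, -0.57006657,  0.94332483]), 'attitude': array([-2.2448882 ,  0.95297341, -0.3889868 ])}
top {'fx': 366.9726017266117, 'fy': 366.9726017266117, 'cx': 321.5234648414453, 'cy': 194.08292177158043, 'position': array([ 0.26774548, -0.06125084,  1.21058163]), 'attitude': array([-2.0981868 ,  2.12315595, -0.21632712])}
wrist {'fx': 309.70691628693146, 'fy': 309.70691628693146, 'cx': 319.8049688967757, 'cy': 194.32216322334483, 'position': array([0.16735473, 0.55484184, 0.37270655]), 'attitude': array([2.41227597, 1.54135499, 0.24345334])}
0.15 [0.24102315 0.52166472 0.23868082] [-1.38412827 -0.88389067  0.88576228] 0.008
```

View pics/a_side.png

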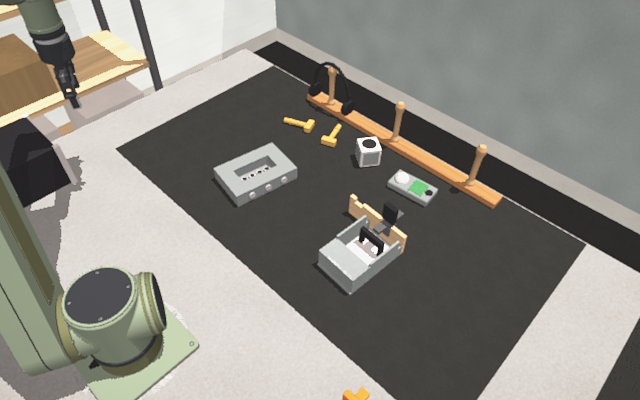

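View pics/a_top.png

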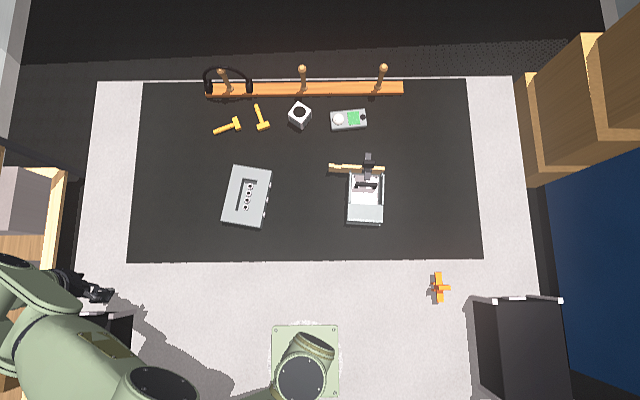

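View pics/a_wrist.png

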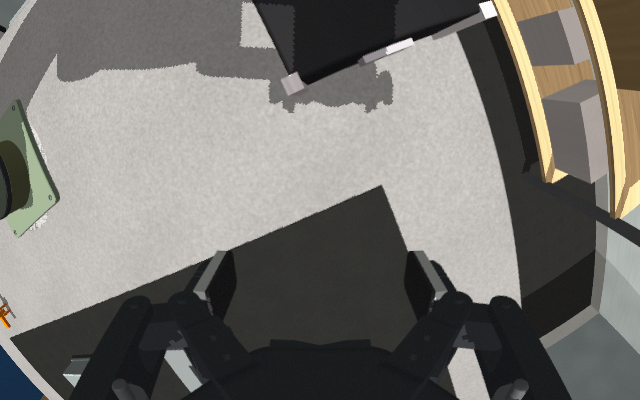

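The side view shows the bin around (360,250), with the rail to its upper right and the box at (255,173). In the top view the bin is at (366,195), with the rail extending left at row 168, and the box is at (246,197). The orange decoy is at (440,287). I'll zoom in next.

```bash
python3 - <<'E'
import cv2
t=cv2.imread("pics/a_top.png"); s=cv2.imread("pics/a_side.png")
cv2.imwrite("pics/b_top1.png",cv2.resize(t[140:235,310:410],None,fx=6,fy=6,interpolation=cv2.INTER_CUBIC))
cv2.imwrite("pics/b_top2.png",cv2.resize(t[155:235,210:280],None,fx=7,fy=7,interpolation=cv2.INTER_CUBIC))
cv2.imwrite("pics/b_side1.png",cv2.resize(s[185:300,310:420],None,fx=5,fy=5,interpolation=cv2.INTER_CUBIC))
E
```

```text
(no output)
```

View pics/b_top1.png

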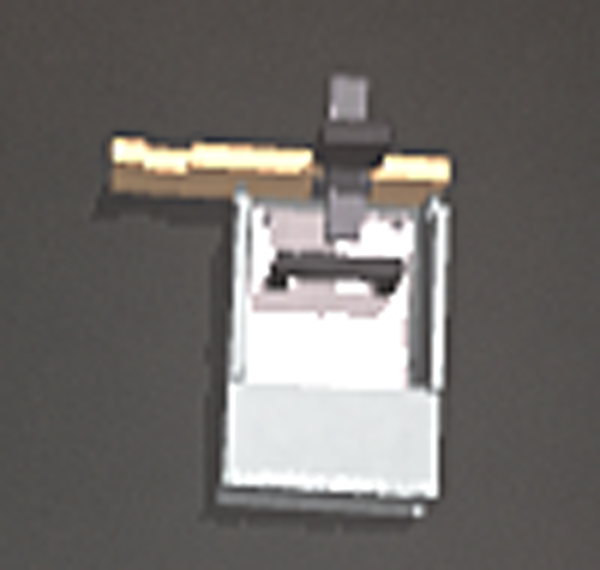

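View pics/b_top2.png

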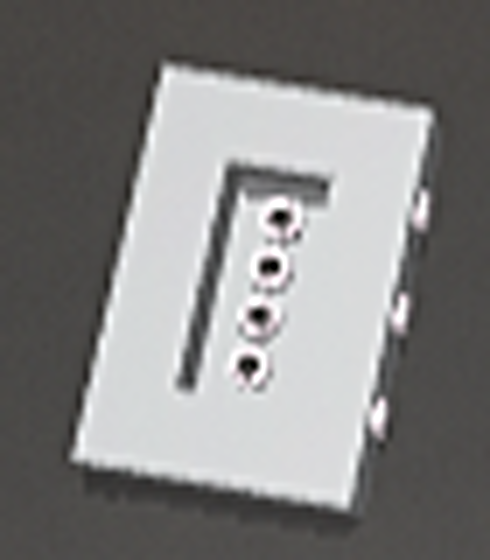

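View pics/b_side1.png

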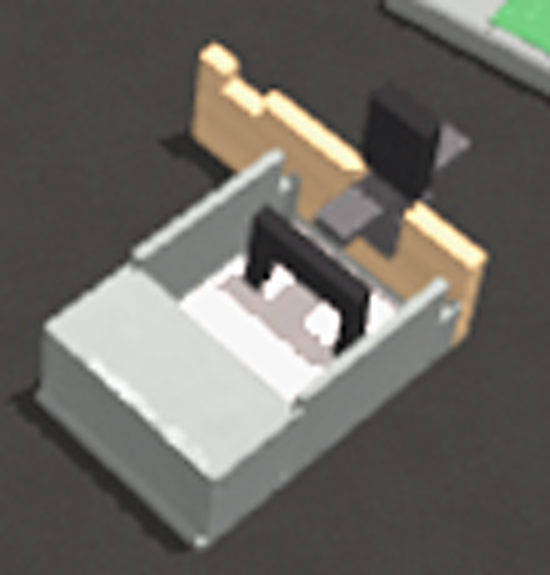

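```bash
cat > h.py <<'E'
import numpy as np, cv2
from scipy.spatial.transform import Rotation as R
from cell import r, viewer, monitor, open_jaws, close, finish_job
def ray(m,px,fish=False):
    x=(px[0]-m['cx'])/m['fx'];y=(px[1]-m['cy'])/m['fy']
    if fish:
        t=np.hypot(x,y); d=np.array([x/t*np.sin(t),y/t*np.sin(t),np.cos(t)]) if t>1e-9 else np.array([0,0,1.])
    else: d=np.array([x,y,1.])
    return R.from_rotvec(m['attitude']).apply(d)
def onplane(m,px,z,fish=False):
    d=ray(m,px,fish); p=np.array(m['position']); return p+d*(z-p[2])/d[2]
def tri(obs):
    A=np.zeros((3,3));b=np.zeros(3)
    for m,px,f in obs:
        d=ray(m,px,f);d/=np.linalg.norm(d);P=np.eye(3)-np.outer(d,d);A+=P;b+=P@np.array(m['position'])
    return np.linalg.solve(A,b)
def rotdown(xdir):
    "tool y down, tool x (jaw dir) along the horizontal angle xdir"
    x=np.array([np.cos(xdir),np.sin(xdir),0]);y=np.array([0,0,-1.]);z=np.cross(x,y)
    return R.from_matrix(np.c_[x,y,z]).as_rotvec()
E
python3 - <<'E'
from h import *
m=viewer.camera_model("top")
def c(p,o,s,z): 
    px=(o[0]+(p[0]+.5)/s-.5,o[1]+(p[1]+.5)/s-.5); return onplane(m,px,z).round(4)
print("well",[c(p,(210,155),7,.04) for p in [(165,65),(433,107),(352,510),(74,461)]])
print("hood",[c(p,(310,140),6,.056) for p in [(230,390),(440,390),(438,498),(224,490)]])
print("rail",[c(p,(310,140),6,.064) for p in [(112,140),(448,160),(448,180),(112,165)]])
print(R.from_rotvec(monitor.read_tool_rot()).as_matrix().round(3))
E
```

```text
well [array([0.6203, 0.2334, 0.04  ]), array([0.598 , 0.1058, 0.04  ]), array([0.4075, 0.1397, 0.04  ]), array([0.4316, 0.268 , 0.04  ])]
hood [array([ 0.4754, -0.1429,  0.056 ]), array([ 0.4741, -0.2546,  0.056 ]), array([ 0.4163, -0.2509,  0.056 ]), array([ 0.4219, -0.1383,  0.056 ])]
rail [array([ 0.6123, -0.082 ,  0.064 ]), array([ 0.5988, -0.2634,  0.064 ]), array([ 0.5876, -0.2629,  0.064 ]), array([ 0.5982, -0.0818,  0.064 ])]
[[ 0.419 -0.001 -0.908]
 [ 0.908 -0.001  0.419]
 [-0.001 -1.     0.   ]]
```

Coarse poses: box at about (0.514, 0.187), yaw −0.18. Bin yaw is about −0.07, with the rail at x≈0.60. I'll refine these with the wrist camera.

```bash
python3 - <<'E'
from h import *
o=rotdown(-0.07)
print(r.inverse_kinematics([0.55,-0.25,0.21],o))
r.move_pose([0.55,-0.25,0.21],o)
import pickle
m=viewer.camera_model("wrist"); im=viewer.read_camera("wrist"); cv2.imwrite("pics/c_bin.png",im); pickle.dump(m,open("c_bin.pkl","wb"))
print(R.from_rotvec(m['attitude']).as_matrix().round(3),m['position'],monitor.read_t())
E
```

```text
[-4.45663578e-01  3.84235778e-01  1.54175711e+00  4.44089210e-16
  1.21559976e+00 -3.75663578e-01]
[[ 0.998 -0.066 -0.023]
 [-0.07  -0.947 -0.313]
 [-0.001  0.314 -0.95 ]] [ 0.55519838 -0.16966904  0.34420881] 3.125
```

View pics/c_bin.png

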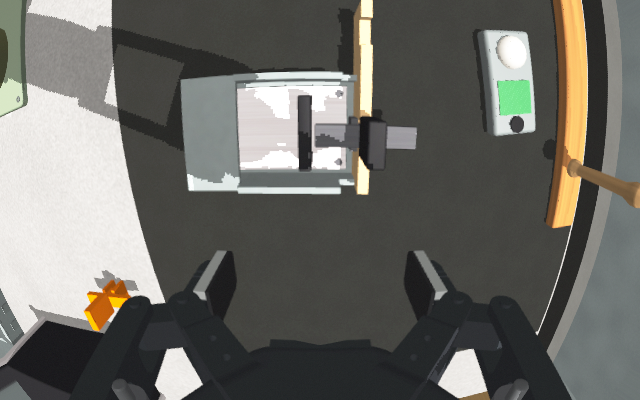

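The wrist view shows the whole bin. The hood's left edge is at column 182, the rail at columns 355–372, the fin at (375,145) and the handle at (304,132). Next I'll zoom in to read the corners.

```bash
python3 - <<'E'
import cv2
t=cv2.imread("pics/c_bin.png")
cv2.imwrite("pics/c_z1.png",cv2.resize(t[0:110,330:400],None,fx=5,fy=5,interpolation=cv2.INTER_CUBIC))
cv2.imwrite("pics/c_z2.png",cv2.resize(t[70:205,280:425],None,fx=4,fy=4,interpolation=cv2.INTER_CUBIC))
cv2.imwrite("pics/c_z3.png",cv2.resize(t[65:205,170:260],None,fx=4,fy=4,interpolation=cv2.INTER_CUBIC))
E
```

```text
(no output)
```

View pics/c_z1.png

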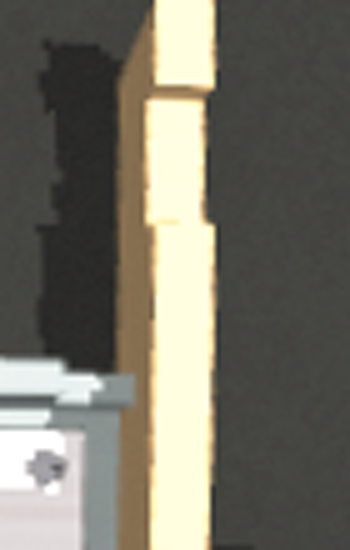

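View pics/c_z2.png

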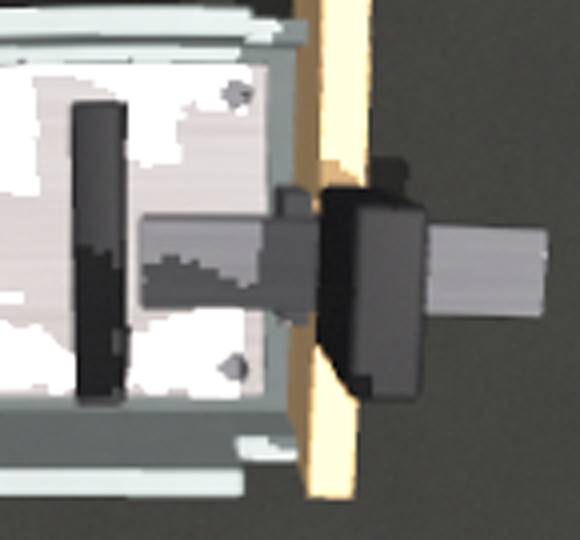

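View pics/c_z3.png

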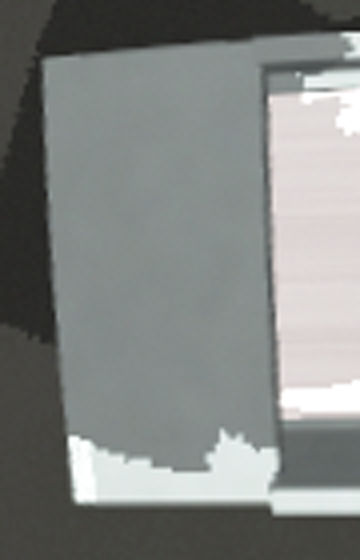

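```bash
python3 - <<'E'
from h import *
import pickle
m=pickle.load(open("c_bin.pkl","rb"))
def c(p,o,s,z): 
    px=(o[0]+(p[0]+.5)/s-.5,o[1]+(p[1]+.5)/s-.5); return onplane(m,px,z,True)
z1=((330,0),5);z2=((280,70),4);z3=((170,65),4)
obs=[((82,-56),c((308,497),*z2,.064)),((92,-56),c((353,498),*z2,.064)),((82,108),c((152,86),*z1,.064)),((92,108),c((215,86),*z1,.064)),
((82,82),c((152,225),*z1,.064)),((92,82),c((215,225),*z1,.064)),((-88,56),c((43,60),*z3,.056)),((-88,-56),c((75,503),*z3,.056))]
A=np.array([o[0] for o in obs])/1000.;B=np.array([o[1][:2] for o in obs])
ca,cb=A.mean(0),B.mean(0)
H=(A-ca).T@(B-cb); a=np.arctan2(H[0,1]-H[1,0],H[0,0]+H[1,1])
Rm=np.array([[np.cos(a),-np.sin(a)],[np.sin(a),np.cos(a)]]); t=cb-Rm@ca
print("yaw",a,"t",t); print(((B-(A@Rm.T+t))@Rm*1000).round(1))
inv=lambda p:((p[:2]-t)@Rm*1000).round(1)
print("fin top in bin",[inv(c(p,*z2,.126)) for p in [(358,208),(425,208),(418,400),(353,398)]])
print("bar top in bin",[inv(c(p,*z2,.064)) for p in [(75,102),(126,102),(125,403),(77,403)]])
print("bar botom",inv(c((77,403),*z2,.042)))
E
```

```text
yaw -0.07591563465920563 t [ 0.50583193 -0.20078591]
[[ 0.2 -1.1]
 [ 1.1 -1.3]
 [-0.2  0.6]
 [ 1.1  1.4]
 [-0.2  0.2]
 [ 1.2  0.8]
 [-1.6  0.4]
 [-1.7 -1. ]]
fin top in bin [array([81.5, 17. ]), array([93.6, 17.4]), array([ 94.1, -17.9]), array([ 81.9, -17.7])]
bar top in bin [array([27.4, 35.1]), array([38.7, 35.1]), array([ 38.5, -34.4]), array([ 27.3, -34.4])]
bar botom [ 25.8 -39.8]
```

```bash
cat >> h.py <<'E'
YB=-0.075; TB=np.array([0.50583,-0.20078])
def b2w(x,y,z=0):
    c,s=np.cos(YB),np.sin(YB); x/=1000;y/=1000
    return np.array([TB[0]+c*x-s*y,TB[1]+s*x+c*y,z/1000])
def st(tag=""):
    print(tag,"t",round(monitor.read_t(),2),"tcp",np.round(monitor.read_tool_pos(),4),"F",np.round(monitor.read_wrist_force(),2),"gap",round(monitor.read_finger_gap(),4))
E
python3 - <<'E'
from h import *
o=rotdown(YB)
r.move_pose(b2w(87.7,-0.3,160),o)
r.move_straight(b2w(87.7,-0.3,95),v=0.12); st("at")
close(50); st("closed")
p=monitor.read_tool_pos()
r.move_straight(b2w(87.7,-0.3,114),v=0.06); st("up")
cv2.imwrite("pics/d_side.png",viewer.read_camera("side")[150:300,270:470].repeat(4,0).repeat(4,1))
E
```

```text
at t 4.22 tcp [ 0.5938 -0.2082  0.096 ] F [0.28 0.02 0.12] gap 0.0853
closed t 4.88 tcp [ 0.5936 -0.2077  0.0953] F [0.23 0.24 0.43] gap 0.0133
up t 5.34 tcp [ 0.5933 -0.2077  0.1144] F [-0.46  0.14 -2.3 ] gap 0.0136
```

View pics/d_side.png

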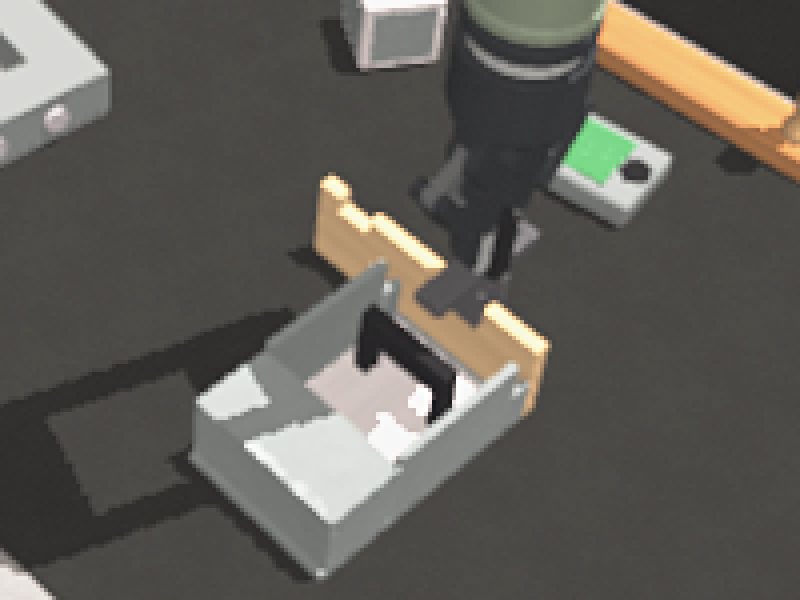

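The stop is in the fingers, with the crossbar raised near (450,295) and about 2 N of weight showing. Next I'll shift it and lower it.

```bash
python3 - <<'E'
from h import *
print(r.move_straight(b2w(87.7,95.2,114),v=0.08,f_stop=25)); st("shift")
print(r.move_straight(b2w(87.7,95.2,95),v=0.04,f_stop=12)); st("down")
cv2.imwrite("pics/e_side.png",viewer.read_camera("side")[150:300,270:470].repeat(4,0).repeat(4,1))
E
```

```text
False
shift t 6.73 tcp [ 0.6004 -0.1129  0.114 ] F [-0.45 -0.12 -1.03] gap 0.0134
True
down t 7.22 tcp [ 0.6    -0.1125  0.0952] F [-0.13 -0.02  4.02] gap 0.0131
```

View pics/e_side.png

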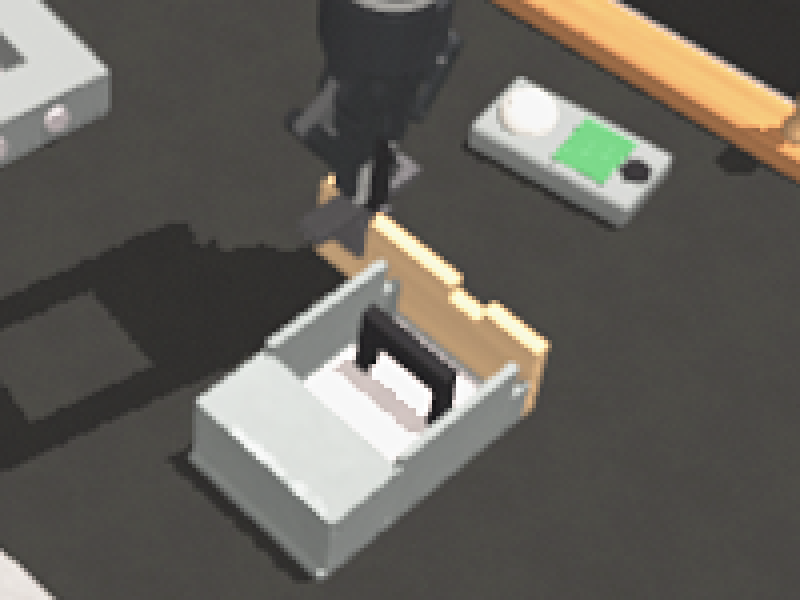

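The stop touched down at the same height it was gripped at (0.0952 m), so it looks seated. I'll release it, back off and look from the wrist.

```bash
python3 - <<'E'
from h import *
import pickle
open_jaws(); p=monitor.read_tool_pos()
r.move_straight([p[0],p[1],0.19],v=0.2)
r.move_pose([0.55,-0.25,0.21],rotdown(YB))
m=viewer.camera_model("wrist"); im=viewer.read_camera("wrist"); cv2.imwrite("pics/f_w.png",im); pickle.dump(m,open("f.pkl","wb"));st()
cv2.imwrite("pics/f_z.png",cv2.resize(im[0:200,280:420],None,fx=4,fy=3,interpolation=cv2.INTER_CUBIC))
s=viewer.read_camera("side"); cv2.imwrite("pics/f_side.png",s[150:300,270:470].repeat(4,0).repeat(4,1))
E
```

```text
t 9.28 tcp [ 0.5497 -0.2492  0.2086] F [0.47 1.1  1.  ] gap 0.0853
```

View pics/f_z.png

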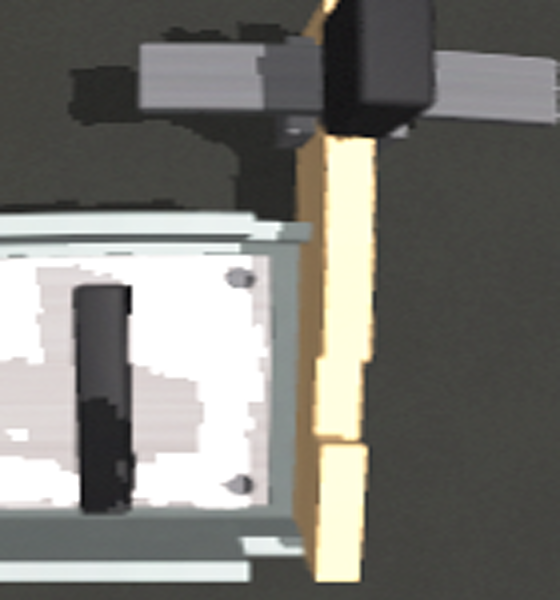

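View pics/f_side.png

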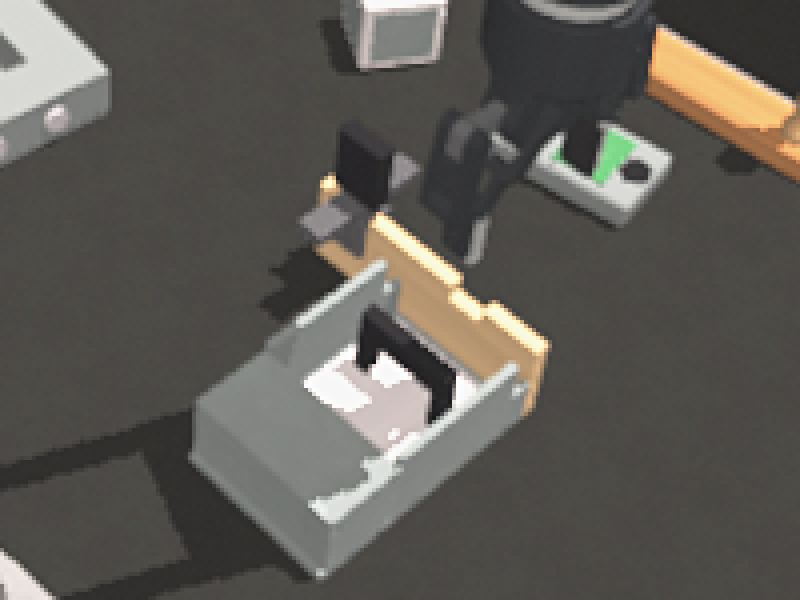

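The stop is upright in the outer notch at (365,165) in the side crop, and the inner notch is empty. Now I'll grip the handle. The open +x finger passes through the empty inner notch.

```bash
python3 - <<'E'
from h import *
r.move_pose(b2w(32,0.3,95),rotdown(YB)); st()
print(r.move_straight(b2w(32,0.3,53),v=0.06,f_stop=6)); st("down")
s=viewer.read_camera("wrist"); cv2.imwrite("pics/g_w.png",s)
E
```

```text
t 9.89 tcp [ 0.5391 -0.2026  0.0957] F [ 0.89 -0.46  0.6 ] gap 0.0852
False
down t 10.74 tcp [ 0.538  -0.203   0.0531] F [ 0.3  -0.48  1.26] gap 0.0856
```

View pics/g_w.png

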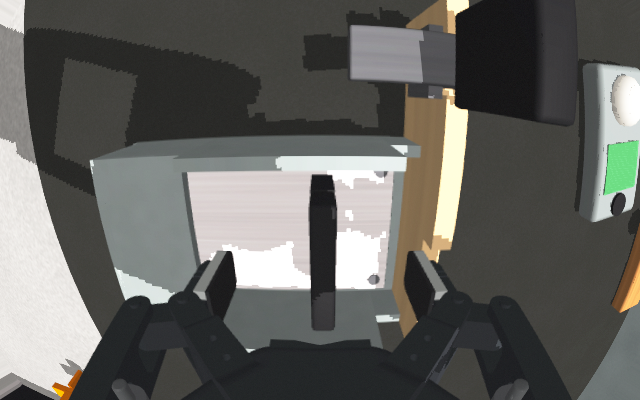

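```bash
cat >> h.py <<'E'
def pose_tail(xt,zt,th,tz,y=0.3):
    "tail point at bin x,z (mm), panel tilt th; tz = TCP height above panel underside"
    lx=110.; X=xt+lx*np.cos(th)-tz*np.sin(th); Z=zt+lx*np.sin(th)+tz*np.cos(th)
    o=(R.from_euler('z',YB)*R.from_euler('y',-th)*R.from_euler('z',-YB)*R.from_rotvec(rotdown(YB))).as_rotvec()
    return b2w(X,y,Z),o
E
python3 - <<'E'
from h import *
close(60); st("closed")
tz=monitor.read_tool_pos()[2]*1000-6; print(tz)
for k in range(1,7):
    f=k/6; p,o=pose_tail(-77.5+1.0*f,6+max(15*f,2),0.36*f,tz)
    s=r.move_straight(p,o,v=0.08,f_stop=20); st(k)
    if s: print("STOP"); break
np.save("tz.npy",tz)
cv2.imwrite("pics/h_side.png",viewer.read_camera("side")[150:300,270:470].repeat(4,0).repeat(4,1))
cv2.imwrite("pics/h_w.png",viewer.read_camera("wrist"))
E
```

```text
closed t 11.46 tcp [ 0.5382 -0.203   0.0533] F [ 1.62 -0.22  2.52] gap 0.0107
47.338970326478965
1 t 11.72 tcp [ 0.5344 -0.2025  0.062 ] F [ 0.2   0.04 -3.31] gap 0.0111
2 t 11.99 tcp [ 0.5317 -0.2024  0.0708] F [ 0.45  0.2  -2.77] gap 0.0107
3 t 12.26 tcp [ 0.5284 -0.2022  0.0794] F [-0.63  0.2  -2.91] gap 0.0104
4 t 12.53 tcp [ 0.5245 -0.2019  0.0878] F [ 0.03  0.28 -2.59] gap 0.0106
5 t 12.79 tcp [ 0.5202 -0.2015  0.0959] F [ 0.72  1.   -3.62] gap 0.0109
6 t 13.06 tcp [ 0.5157 -0.2013  0.1038] F [ 0.1   0.29 -2.99] gap 0.0108
```

View pics/h_side.png

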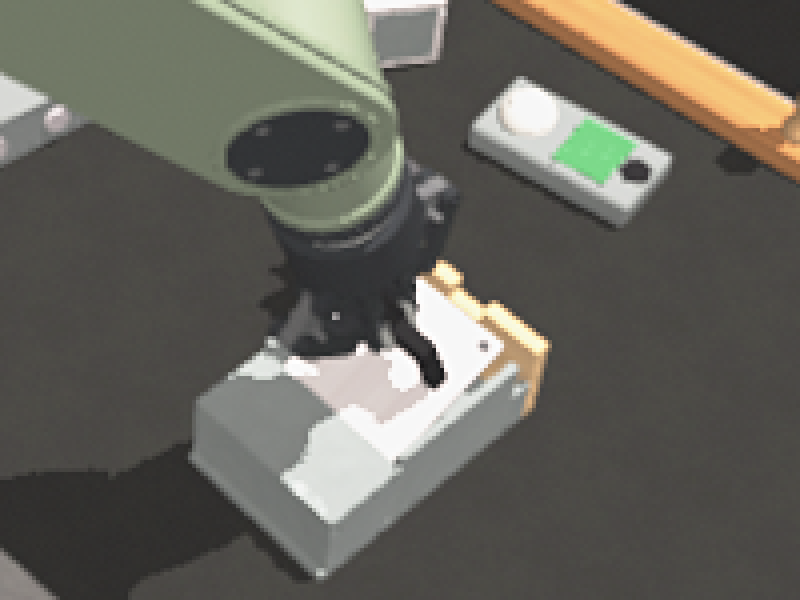

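View pics/h_w.png

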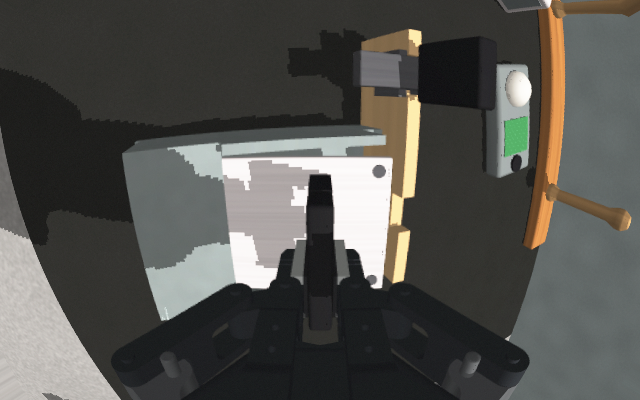

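The panel is tilted with its tail still under the hood, and only its weight (about 3 N) shows on the wrist. I'll draw it out along its own x.

```bash
python3 - <<'E'
from h import *
tz=float(np.load("tz.npy"))
th=0.36;x0,z0=-76.5,21
for d in (45,88):
    p,o=pose_tail(x0+d*np.cos(th),z0+d*np.sin(th),th,tz); s=r.move_straight(p,o,v=0.09,f_stop=20); st(d)
    if s: print("STOP"); break
else:
    p,o=pose_tail(x0+d*np.cos(th),z0+d*np.sin(th)+60,th,tz); r.move_straight(p,o,v=0.12); st("up")
cv2.imwrite("pics/i_side.png",viewer.read_camera("side")[100:300,220:470].repeat(3,0).repeat(3,1))
E
```

```text
45 t 13.81 tcp [ 0.557  -0.204   0.1193] F [-0.36  0.3  -2.01] gap 0.0108
88 t 14.43 tcp [ 0.5969 -0.207   0.1344] F [ 0.26 -0.84 -2.92] gap 0.0108
up t 15.08 tcp [ 0.5968 -0.2071  0.1942] F [ 0.54 -0.92 -2.61] gap 0.0106
```

View pics/i_side.png

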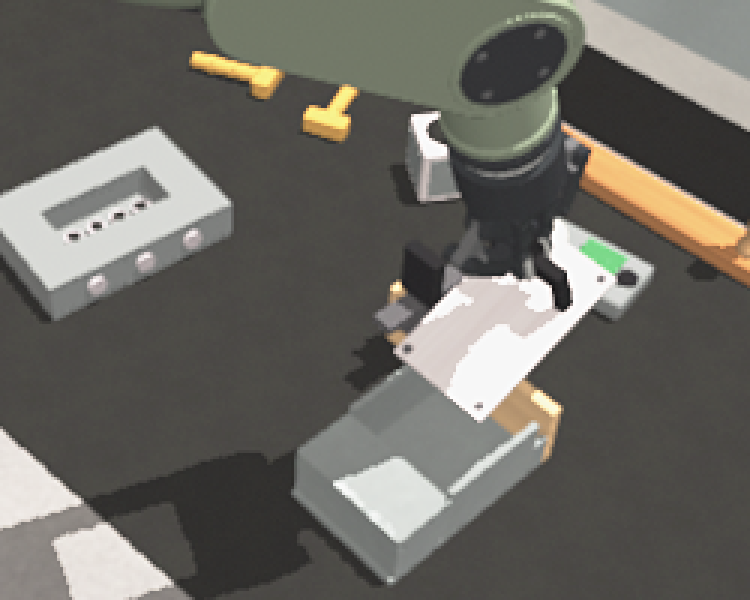

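The panel is out and clear of the bin. While it hangs there I'll cross-check the box centre with the side view.

```bash
python3 - <<'E'
import cv2
s=cv2.imread("pics/a_side.png")
cv2.imwrite("pics/b_side2.png",cv2.resize(s[135:210,205:305],None,fx=7,fy=7,interpolation=cv2.INTER_CUBIC))
E
```

```text
(no output)
```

View pics/b_side2.png

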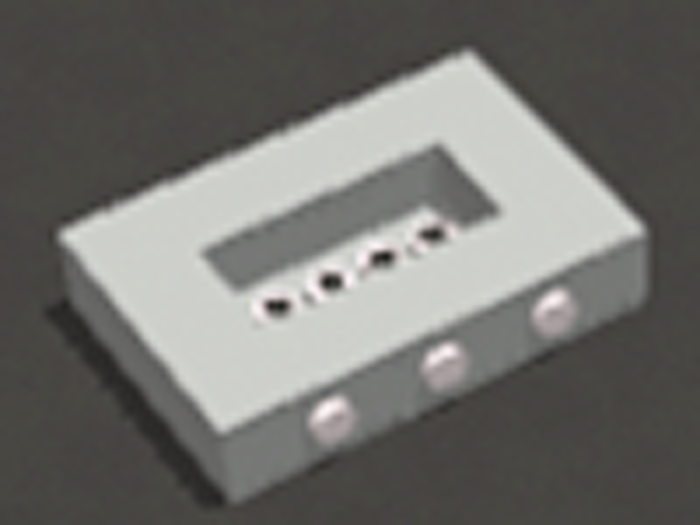

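```bash
python3 - <<'E'
from h import *
m=viewer.camera_model("side")
W=[onplane(m,(205+(p[0]+.5)/7-.5,135+(p[1]+.5)/7-.5),.04)[:2] for p in [(468,48),(648,233),(220,435),(60,237)]]
T=[(.6203,.2334),(.598,.1058),(.4075,.1397),(.4316,.268)]
for n,q in(("side",W),("top",T)):
    q=np.array(q); d=(q[0]+q[1]-q[2]-q[3])/2; print(n,q.mean(0).round(4),np.linalg.norm(d).round(4),np.arctan2(d[1],d[0]).round(4))
print(b2w(92,125),b2w(92,-56),b2w(82,-56))
tz=float(np.load("tz.npy"))
YW=-0.18
p=monitor.read_tool_pos()
r.move_straight([p[0]-.02,p[1],.26],rotdown(YB),v=0.15); st("flat")
c=np.array([.5145,.187]); t=c+.034*np.array([np.cos(YW),np.sin(YW)])
r.move_straight([t[0],t[1],.2],rotdown(YW),v=0.2); st("over")
r.move_straight([t[0],t[1],.13],v=0.15); st("low")
for n in("side","top","wrist"): cv2.imwrite(f"pics/j_{n}.png",viewer.read_camera(n))
s=cv2.imread("pics/j_side.png");cv2.imwrite("pics/j_sz.png",cv2.resize(s[110:230,190:330],None,fx=5,fy=5,interpolation=cv2.INTER_CUBIC))
s=cv2.imread("pics/j_top.png");cv2.imwrite("pics/j_tz.png",cv2.resize(s[145:245,200:300],None,fx=6,fy=6,interpolation=cv2.INTER_CUBIC))
E
```

```text
side [0.5142 0.19  ] 0.1914 -0.1762
top [0.5144 0.1867] 0.1927 -0.1787
[ 0.60693758 -0.08302493  0.        ] [ 0.59337531 -0.26351611  0.        ] [ 0.58340342 -0.26276681  0.        ]
flat t 15.78 tcp [ 0.5764 -0.2068  0.2583] F [-0.46  0.71 -3.08] gap 0.0105
over t 17.89 tcp [0.5481 0.1802 0.2001] F [ 0.35  0.   -2.07] gap 0.0106
low t 18.51 tcp [0.5486 0.1809 0.1306] F [ 0.08 -0.04 -2.14] gap 0.0111
```

View pics/j_sz.png

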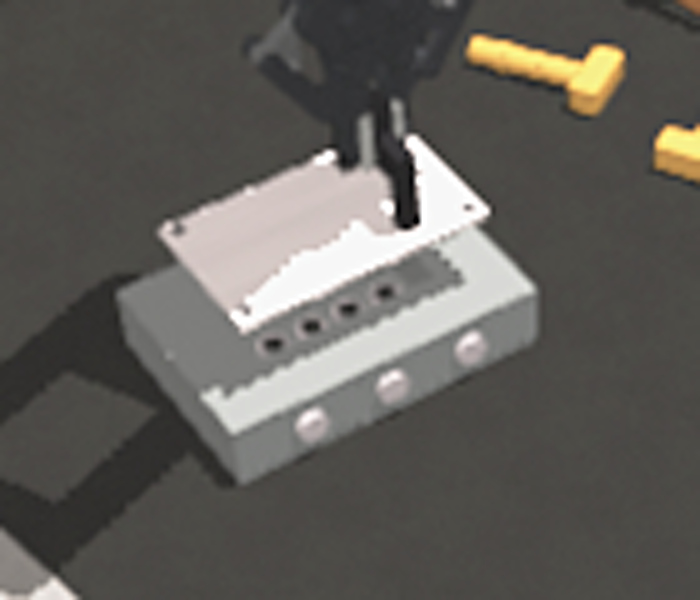

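View pics/j_tz.png

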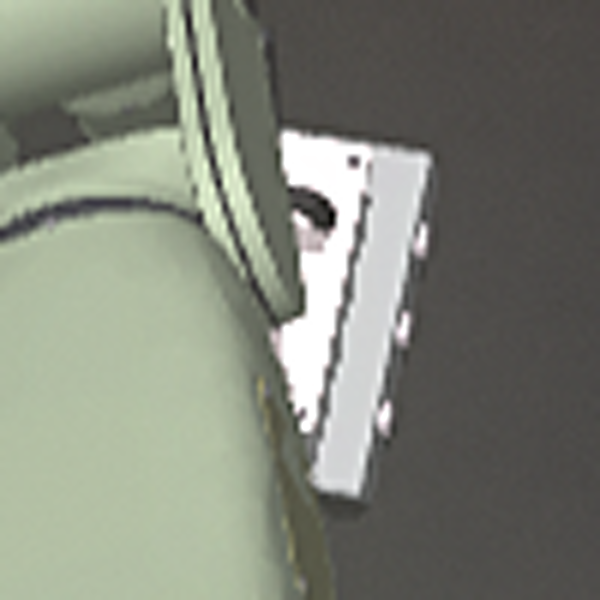

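View pics/j_wrist.png

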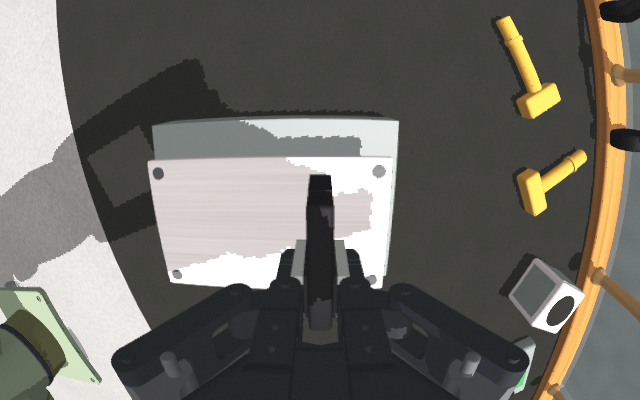

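The panel is level and roughly aligned over the box. I'll measure its corners in the wrist view against the commanded centre before lowering.

```bash
python3 - <<'E'
from h import *
m=viewer.camera_model("wrist"); tz=float(np.load("tz.npy"))/1000
tp=monitor.read_tool_pos(); zt=tp[2]-tz+.006
# visible: far corners of panel (+y edge), box far corners
PL=onplane(m,(149,159),zt,True);PR=onplane(m,(392,156),zt,True)
WL=onplane(m,(152,123),.04,True);WR=onplane(m,(399,120),.04,True)
d=PR-PL;w=WR-WL
for n,a,b,h in(("panel",PL,PR,.045),("well",WL,WR,.065)):
    d=(b-a)[:2];L=np.linalg.norm(d);u=d/L; nrm=np.array([u[1],-u[0]])
    c=(a+b)[:2]/2+h*nrm; print(n,"len",L,"yaw",np.arctan2(d[1],d[0]),"centre",c)
# side-view check of panel corners
s=viewer.camera_model("side")
C=np.array([onplane(s,(190+(p[0]+.5)/5-.5,110+(p[1]+.5)/5-.5),zt)[:2] for p in [(160,233),(243,332),(490,212),(415,137)]])
print("side panel",C.mean(0)); print(tp, tp[:2]-.034*np.array([np.cos(.18),-np.sin(.18)]))
E
```

```text
panel len 0.15195936406880164 yaw -0.18297645355850448 centre [0.515077   0.18778113]
well len 0.19291543375795647 yaw -0.19344655628592733 centre [0.50999431 0.18742545]
side panel [0.51648039 0.18450157]
[0.5488886  0.18111916 0.13142033] [0.51543791 0.18720616]
```

Panel and box centres agree to within about 5 mm across the views. I'll apply a small correction and lower it until it touches.

```bash
python3 - <<'E'
from h import *
t=np.array([.5133,.188])+.034*np.array([np.cos(.18),-np.sin(.18)])
o=rotdown(-.18)
r.move_straight([t[0],t[1],.1],o,v=0.1); st("pre")
print(r.move_straight([t[0],t[1],.083],o,v=0.02,f_stop=4)); st("touch"); r.sleep(.3); st("touch2")
for n in("side","wrist"): cv2.imwrite(f"pics/k_{n}.png",viewer.read_camera(n))
s=cv2.imread("pics/k_side.png");cv2.imwrite("pics/k_sz.png",cv2.resize(s[110:230,190:330],None,fx=5,fy=5,interpolation=cv2.INTER_CUBIC))
E
```

```text
pre t 19.11 tcp [0.5469 0.182  0.1001] F [-0.78  1.67 -2.15] gap 0.0107
True
touch t 19.74 tcp [0.5467 0.1819 0.0873] F [ 0.6  -1.3   5.07] gap 0.0106
touch2 t 20.04 tcp [0.5468 0.1819 0.0873] F [0.27 0.02 5.44] gap 0.0106
```

View pics/k_sz.png

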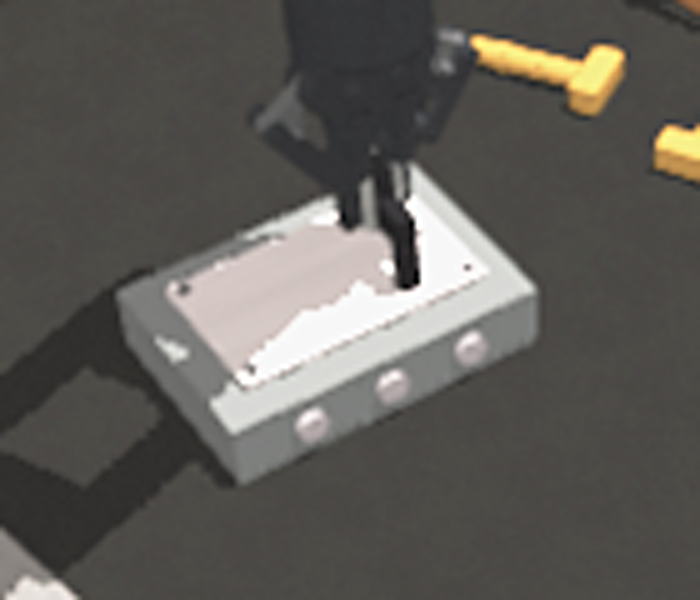

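View pics/k_wrist.png

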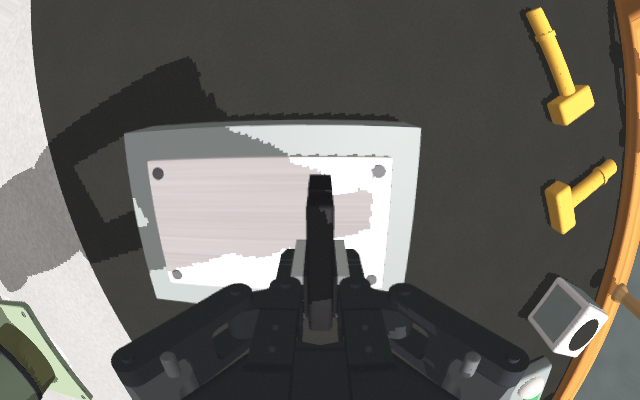

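The panel rests at the expected height (TCP 0.0873 m), centred to within a few mm and still held with about 7 N on the box. I'll release, retreat and check everything.

```bash
python3 - <<'E'
from h import *
open_jaws(); p=monitor.read_tool_pos()
r.move_straight([p[0],p[1],.2],v=0.12); r.move_pose([0.45,0.18,0.26],rotdown(-.18))
m=viewer.camera_model("wrist"); im=viewer.read_camera("wrist"); cv2.imwrite("pics/l_w.png",im)
import pickle; pickle.dump(m,open("l.pkl","wb"))
cv2.imwrite("pics/l_side.png",viewer.read_camera("side")); st()
E
```

```text
t 22.57 tcp [0.4503 0.18   0.2591] F [-0.6   0.31 -0.28] gap 0.0853
```

View pics/l_w.png

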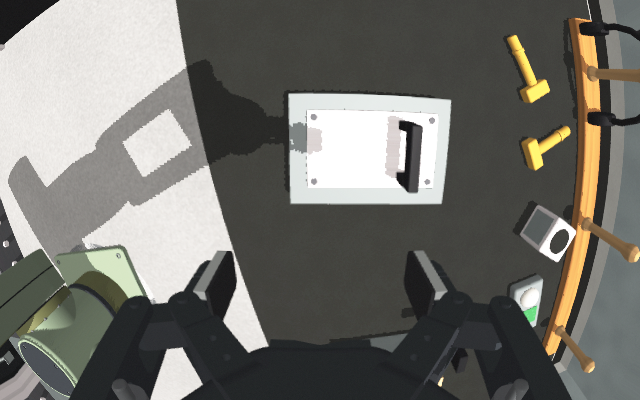

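View pics/l_side.png

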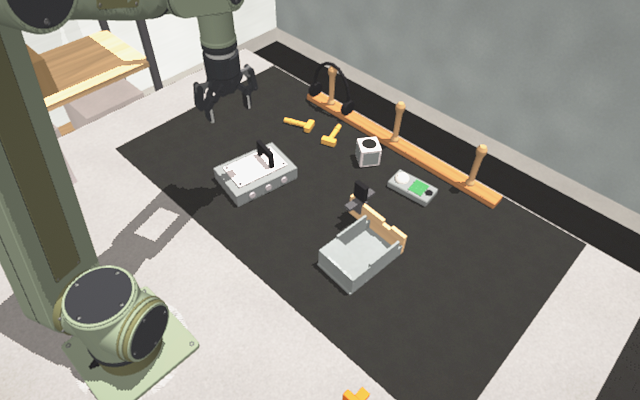

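```bash
python3 - <<'E'
from h import *
import pickle
m=pickle.load(open("l.pkl","rb"))
W=np.array([onplane(m,p,.04,True)[:2] for p in [(289,93),(451,99),(442,205),(290,203)]])
P=np.array([onplane(m,p,.046,True)[:2] for p in [(306,110),(438,114),(434,189),(306,188)]])
f=lambda q:(q.mean(0),np.arctan2(*((q[1]+q[2]-q[0]-q[3])[::-1])))
(wc,wy),(pc,py)=f(W),f(P); d=pc-wc; c,s=np.cos(wy),np.sin(wy)
print("offset in box axes mm",(np.array([c*d[0]+s*d[1],-s*d[0]+c*d[1]])*1000).round(1),"dyaw",py-wy)
cv2.imwrite("pics/m_sz.png",cv2.resize(cv2.imread("pics/l_side.png")[165:260,310:420],None,fx=6,fy=6,interpolation=cv2.INTER_CUBIC))
E
```

```text
offset in box axes mm [1.1 1.5] dyaw 0.0067011678031046185
```

View pics/m_sz.png

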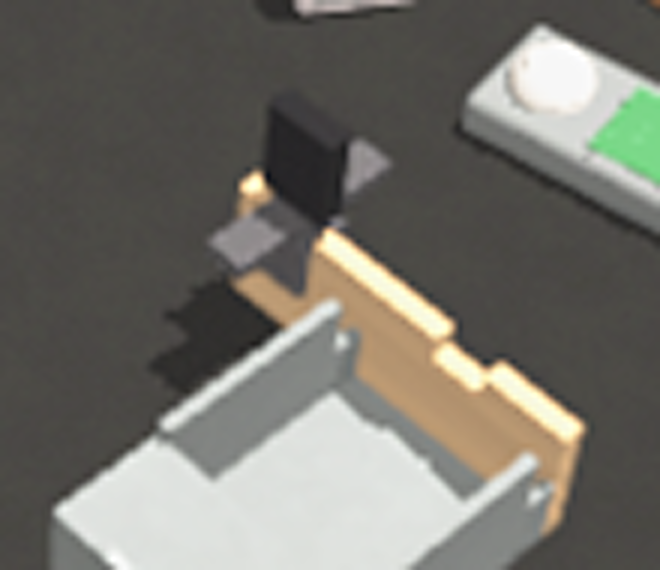

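The stop stands upright and down in the outer notch (fin at (310,155)), and the panel is centred to within about 2 mm. I'm handing in.

```bash
python3 -c "
from cell import *
print(finish_job())"
```

```text
the job is handed in; nothing more can be done
None
```

The job is done and handed in, about 22.6 s into the 58 s allowed. No verdict is reported, so the checks below are my own.

**What I did**
- **Stop:** I lifted it 19 mm, shifted it 95 mm along the rail and lowered it into the outer notch. It touched down at the height it was first gripped at.
- **Panel:** I gripped the handle, tilted it 0.36 rad, drew it 88 mm out from under the hood and carried it level to the box. I lowered it until it touched, with about 7 N on the box while still held, then released and backed away.

**Last checks**
- **Panel position:** the wrist view puts it 1.1 mm and 1.5 mm off centre along the box's axes, with 0.007 rad of yaw error. It looks flat, with the handle up.
- **Stop:** the side view shows it upright and fully down in the outer notch. I did not measure its final offset from the notch centre.
- **Bystanders:** the microphone flag, light meter and pins look unmoved in the before and after side views. I judged this by eye.
- **Robot:** the gripper is clear of everything.

**Disagreement between views:** before placing, the three camera views differed by 3–4 mm on the box centre, so I aimed for a point between them. None of the checks failed.

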